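Latch the fluorimeter lid and hold its spring shutter open for a reading

TASK

Get the fluorimeter ready for a reading: first, with the shutter still in, swing the open hasp on its sample lid over the staple and press it fully home, so that no room light gets in. Then pull the spring-return shutter rod on the side of the instrument out by its knob until the black ring on the rod has just come clear of the guide bush (40 mm of pull, short of the end stop), and finish while still holding it there against its spring. Leave the bottles, racks and glassware round about standing where they are.

Things in the scene. Friction and masses are not known exactly. Their poses are not given: they have to be found in the camera images.
- fluorimeter: Fixed light grey bench instrument, 280 mm deep (own x), 340 wide (own y), deck 118 above the bench; turned up to 0.3 rad. Origin on the bench under its middle; own x points from its front (towards the robot) to its back, own y to its left half, z up. Left half, own y 33 to 168: sloping key panel and a hump 170 high. Right half: flat sample lid with the hasp; shutter rod on the right side.
- lid (a point): Middle of the top of the dark sample lid, at fluorimeter own (20, -90), 126 mm above the bench. The lid is already shut and does not move; 130 mm (own x) by 140 mm (own y), flat, nothing on it but the hasp at its front edge.
- staple (a point): Top of the steel staple in front of the lid, fluorimeter own (-83, -90), 141 mm above the bench: a low loop of 5 mm wire, 19 mm long along own x, on a flat pad whose top is 126 mm above the bench.
- hasp (a joint): Angle of the steel hasp (rad): 0 = flat on the staple pad in front of the lid, its slot over the staple; 1.57 = upright; it starts leaning back over the lid at 1.7 to 2.2; stop at 2.4. The hinge is stiff: it stays where it is left and does not fall shut (0.035 N m, about 0.6 N at the tip, turns it). Closed means below 0.08.
- hasp_hinge (a point): Hasp hinge axis, along the fluorimeter's own y, at own (-47, -90), 128 mm above the bench. The leaf is 36 mm wide, 4 thick and reaches 75 mm from the axis. Slot: 22 to 50 mm from the axis, 12 wide; closed, the staple comes through it at 27 to 46 mm and stands 11 above the leaf. Push and press on the solid end, 50 to 75 mm. Top of the closed leaf: 130 above the bench.
- hasp_tip (a point): Middle of the free end of the hasp leaf, 75 mm from the hinge axis.
- shutter (a joint): How far the shutter rod is pulled out (m): 0 = in, where its spring holds it; 0.040 = at the mark, the 4 mm wide black ring on the rod just wholly clear of the bush (it begins to show at 0.036); 0.060 = end stop. The spring pulls back with 4 N at 0 and 9 N at the mark; let go, the rod flies back in.
- knob: Black round knob on the 10 mm steel shutter rod: 30 mm long, 19 across at its inner end, 28 at its outer end. Origin at its middle on the rod's axis, 80 mm above the bench, at fluorimeter own (-70, -230) with the rod in, 60 mm out from the housing's side (bush 12, bare rod 33, knob 30). Pulls out along the fluorimeter's own -y. Axes as the fluorimeter's.
- amber0: loose brown glass dropper bottle, 27 mm across, 68 mm tall, standing on the bench; origin at the centre of its underside; bystander, leave it standing where it is
- amber1: loose brown glass dropper bottle, 27 mm across, 68 mm tall, standing on the bench; origin at the centre of its underside; bystander, leave it standing where it is
- amber2: loose brown glass dropper bottle, 27 mm across, 68 mm tall, standing on the bench; origin at the centre of its underside; bystander, leave it standing where it is
- beaker: loose empty glass beaker, 68 mm across, 90 mm tall, to the right of the fluorimeter; origin at the centre of its underside; bystander
- cuvettes: loose white cuvette block, 60 x 100 mm, 30 mm high, with clear cuvettes in it up to 55 mm; origin at the centre of its underside; bystander
- tuberack: loose blue test-tube rack with tubes, 76 x 200 mm, 140 mm high, to the right of the fluorimeter; origin at the centre of its underside; bystander
- washbottle: loose white plastic bottle with a blue cap, 68 mm across, 170 mm tall, to the right; origin at the centre of its underside; bystander

How it is judged:
On the way, in this order (a step that is already met when the one before it is completed fails the run):
1. the hasp lies home over the staple, with the shutter still in (value of joint hasp below 0.08 rad and value of joint shutter below 0.01 m), for 0.2 s.
2. the shutter rod is out at the mark, held by the fingers (value of joint shutter between 0.036 and 0.044 m and contact force between the fingers and knob above 2 N and value of joint hasp below 0.08 rad), for 0.3 s.
At the end, for the whole second after the job is handed in: At the end and for the second after it, the fingers hold the knob (contact above 2 N), the shutter rod stands still 36 to 44 mm out (the ring at the bush), and the hasp lies home within 0.08 rad (all of step 2 and velocity of joint shutter between -0.01 and 0.01 m/s); the arm keeps its last pose, push and grip.
It fails at once if the shutter is opened more than 10 mm while the hasp is not home (value of joint shutter above 0.01 m and value of joint hasp above 0.15 rad).
It fails at once if a bottle, the beaker, a rack or the cuvette block is pushed more than 30 mm or tipped over (distance of any of amber0, amber1, amber2, beaker, cuvettes, tuberack, washbottle from where it was at the start of the episode above 0.03 m or angle between any of amber0, amber1, amber2, beaker, cuvettes, tuberack, washbottle's own z axis and vertical above 0.5 rad).
It also fails if it takes over 51 s, if anything falls off the work surface, if the arm or the gripper's body presses on something with over 40 N, if the wrist force passes 120 N, or if a joint passes its speed limit or range.

ROBOT

A 6-joint arm with a two-finger parallel gripper is mounted at the origin on the work surface. World frame = base frame: x ahead of the robot, y to its left, z up, the work surface at z = 0. Lengths are in m, angles in rad, forces in N, time in s.
With the tool pointing down it reaches from about 0.3 to 0.775 m from the base axis. Payload 14.6 kg.
Tool frame: the origin (TCP) lies midway between the tips of the shut fingers; the grasp point (between the pads) lies 19 mm behind it (tcp_to_grasp is the distance from the TCP to the grasp point, in m); z points along the fingers, y is the line along which they close (so a half turn about z gives the same grasp; the last joint's range is limited). The gripper opens to 94 mm and grips with 3 to 60 N. Pads are 16 mm wide; open, the fingers measure 119 mm over their backs; the gripper's body (75 mm by 177 mm) begins 78 mm behind the grasp point.
Start: joints at [-1.234, 0.3, 1.521, -0, 1.321, -0.067], TCP at [0.216, -0.506, 0.167] pointing down, gripper open.
Joint ranges: [-3.03, 3.03], [-0.79, 2.21], [0.23, 2.52], [-1.04, 4.18], [0, 3.07], [-2.55, 2.55]. Speed limits (rad/s): [2.22, 2.22, 2.57, 3.14, 3.14, 3.14].

INTERFACE

Orientations are given as [roll, pitch, yaw] about the fixed x, y, z axes, in that order (R = Rz(yaw) Ry(pitch) Rx(roll)).
In Python, from station import * gives the robot as it stands.
- The arm moves only by the tool send_rows, never from a script. Its argument "motion" is a list of rows, each a list of 3 entries, a list of its own where there are three numbers: the shift along the tool's x, y, z in units of 0.03 m (1.0 is 0.03 m), then the turn, a rotation vector about the tool's x, y, z in units of 0.12 rad (1.0 is 0.12 rad), then the opening, from -1 (shut) to 1 (fully open). In form: [[[x, y, z], [rx, ry, rz], grip], ...]. A call has 1 to 12 rows; each row shifts and turns the commanded pose from where the row before left it, along the tool's axes as they then stand; what a row does not reach is not made up. A row lasts 1/10 s, in which the tool goes at most 50 mm and 8.59 degrees, less where a joint would pass 70% of its speed; a pose out of reach is approached as far as the arm can. A call with a number of a shift or a turn outside -1 to 1 is refused whole. A call with a gripper value outside its range is refused whole. The fingers move at their own pace and stop on an object; "squeeze" is the grip in N (left out, the last holds). Time passes only in rows, so rows that do not move let the fingers close. It gives the time, the measured TCP pose, the force, the opening and the grip force at its end, in the units of the state.
- get_obs(): the state, without advancing time (a new reading comes with each control period).
- camera(name): name is "scene" or "side" or "wrist"; returns a dict with "pixels" (384x512x3 uint8, red, green, blue), "depth" (384x512 float32, m along the optical axis (not along the pixel's ray), 0 where there is no reading), "fx", "fy", "cx", "cy" (pixels), "rvec" (rotation vector, rad) and "tvec" (3), from world to camera coordinates, as OpenCV has them. Camera axes: x right, y down, z forward; pixel columns grow to the right and rows downward; lengths in m; the calibration is good to about 2 mm. A picture is of the moment at which its call begins.
- hand_in(): hands the job in; it is judged then, once.
The state is a dict: "time_s": time; "qpos": joint angles; "joint_vel": joint speeds; "tau": joint torques, N m; "ee_pos": TCP position; "eef_rot": TCP orientation; "force": force on the tool from outside, world axes, zero at the start; "moment": the same for the moment, N m; "grip_width": finger opening in m; "grip_force": force on a finger pad.
Only numpy, scipy, OpenCV 4.12 (cv2) and the standard library are available. Lean on these libraries where they do the work, as an engineer would, in place of code of your own. Each camera call takes 0.05 s, during which the arm holds its last target. There are 200 camera calls.

## Working session

There is one attempt and no reset: what is moved stays moved. The work goes in short steps, Python scripts to look and compute and a tool call to move; the robot and the scene stay as the last step left them, time stands still between calls to the robot, and variables do not carry over. Pictures are saved under pics/ and viewed, at most 10 in all, crops included, and the job is handed in when it is done.

Besides the shell and the picture viewer there is one more tool, called after "Call:" by a JSON object that holds its "api" and its "payload", one argument or row to a line. send_rows: Moves the arm, as the interface text tells. Its arguments: {"type":"object","properties":{"motion":{"type":"array"},"squeeze":{"type":"number"}},"required":["motion"]}

```bash
mkdir -p pics; ls; python3 - <<'E'
from station import *
import numpy as np, cv2
for n in ["scene","side"]:
    c=camera(n); cv2.imwrite(f"pics/{n}0.png",c["pixels"][:,:,::-1]); np.savez(f"{n}0.npz",**c)
    R=cv2.Rodrigues(np.array(c["rvec"]))[0]; print(n,-R.T@np.array(c["tvec"]).ravel(),R[2],c["fx"])
print(get_obs())
E
```

```text
pics
scene [ 1.5022187  -0.62395235  1.02821222] [-0.6716979   0.37044077 -0.64155714] 426.4223570169521
side [-0.2029047   0.92053408  1.2961539 ] [ 0.41515205 -0.59261662 -0.6902567 ] 464.2493542273349
{'time_s': 0.1, 'qpos': array([-1.23362185e+00,  3.00403846e-01,  1.52151084e+00,  2.84633303e-06,
        1.32070100e+00, -6.65991912e-02]), 'joint_vel': array([-1.50967210e-03, -1.91900386e-03, -3.21619074e-03, -9.80612917e-04,
       -7.48832854e-05, -1.10914193e-03]), 'tau': array([ 4.68132130e-03, -5.32641757e+01, -3.53284514e+01,  7.10295467e-02,
        2.35006335e-02, -7.90301056e-05]), 'ee_pos': array([ 0.21599844, -0.50551474,  0.16615296]), 'eef_rot': array([-3.14057208e+00, -7.08335426e-05,  4.03772931e-01]), 'force': array([-0.31281054, -0.25873076, -0.02591792]), 'moment': array([-0.02143203,  0.01048501, -0.00040932]), 'grip_force': 0.0, 'grip_width': 0.09385608922394391}
```

View pics/scene0.png

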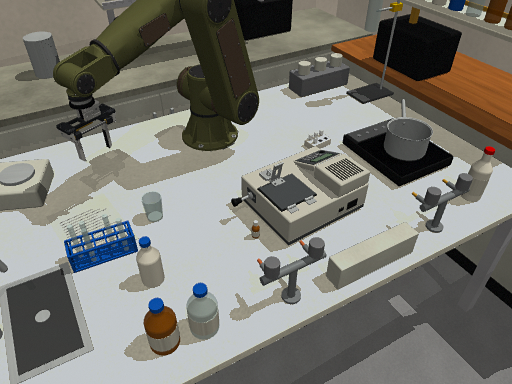

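View pics/side0.png

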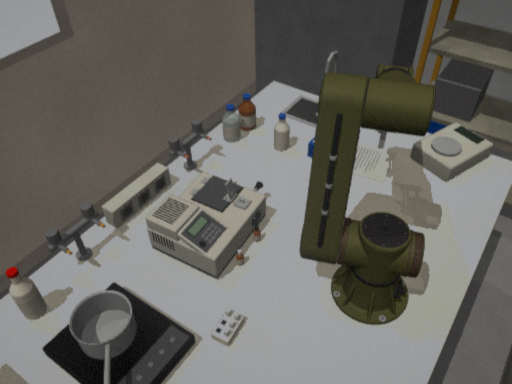

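The scene view shows the dark lid at about (287,192), the hasp at (277,173) and the knob at (236,202). The side view shows the hasp at (232,190), the knob at (259,186), and amber bottles at (258,234) and (240,257).

```bash
cat > h.py <<'E'
import numpy as np, cv2
def cloud(c):
    R=cv2.Rodrigues(np.array(c["rvec"]))[0]; d=np.array(c["depth"]); v,u=np.indices(d.shape)
    P=np.stack([(u-c["cx"])/c["fx"]*d,(v-c["cy"])/c["fy"]*d,d],-1)-np.array(c["tvec"]).ravel()
    P=P@R; P[d==0]=np.nan; return P
E
python3 - <<'E'
from h import *
from scipy.optimize import minimize
np.set_printoptions(precision=4,suppress=True)
allp=[]
def box(P,g,u0,u1,v0,v1,m):
    s=(slice(v0,v1),slice(u0,u1)); return P[s][m(P[s],g[s])]
for n,b in [("scene",(235,375,140,240)),("side",(140,280,160,285))]:
    c=np.load(n+"0.npz"); P=cloud(c); px=c["pixels"].astype(int).mean(-1)
    L=box(P,px,*b,lambda p,g:(g<95)&(abs(p[...,2]-.126)<.007))
    r=cv2.minAreaRect((L[:,:2]*1000).astype(np.float32)); print(n,"lid",len(L),r,L[:,2].mean())
    D=box(P,px,*b,lambda p,g:(p[...,2]>.10)&(p[...,2]<.18)); allp.append(D)
    print(" top",cv2.minAreaRect((D[:,:2]*1000).astype(np.float32)))
    kb=(228,244,194,210) if n=="scene" else (252,266,179,193)
    K=box(P,px,*kb,lambda p,g:(g<70)&(p[...,2]>.055)&(p[...,2]<.105)); print(" knob",len(K),K.mean(0),K.min(0),K.max(0))
    # loose tall things around
    z=P[...,2]; m=((z>.02)&(z<.25)&(P[...,0]>.15)&(P[...,0]<.85)&(P[...,1]>-.65)&(P[...,1]<.4)).astype(np.uint8)
    k,lab,st,ce=cv2.connectedComponentsWithStats(m)
    for i in range(1,k):
        if st[i,4]>15:
            q=P[lab==i]; print("  obj",ce[i].round(),st[i,4],q.min(0),q.max(0))
E
```

```text
scene lid 1289 ((606.2843017578125, 93.42642211914062), (241.32933044433594, 330.4260559082031), 3.557502508163452) 0.12705602241849476
 top ((589.6088256835938, 90.80835723876953), (285.9579772949219, 344.9102783203125), 3.929114580154419)
 knob 60 [ 0.542  -0.1469  0.0855] [ 0.5241 -0.1584  0.0693] [ 0.5534 -0.1269  0.0973]
  obj [239. 111.] 669 [ 0.1501 -0.0358  0.1527] [0.244  0.1426 0.2499]
  obj [305. 190.] 8318 [ 0.2704 -0.1587  0.02  ] [0.7438 0.3999 0.2079]
  obj [108. 141.] 63 [ 0.1871 -0.4638  0.202 ] [ 0.2095 -0.4456  0.2499]
  obj [ 81. 155.] 61 [ 0.2276 -0.5612  0.2102] [ 0.2557 -0.5436  0.2499]
  obj [152. 204.] 466 [ 0.3527 -0.4229  0.0203] [ 0.4244 -0.356   0.0935]
  obj [414. 194.] 17 [0.8283 0.3445 0.1249] [0.8487 0.356  0.1376]
  obj [105. 237.] 1157 [ 0.4287 -0.6498  0.0203] [ 0.5194 -0.488   0.1452]
  obj [255. 228.] 93 [ 0.6328 -0.1426  0.0202] [ 0.6567 -0.1181  0.0718]
  obj [149. 262.] 920 [ 0.6288 -0.5193  0.0201] [ 0.6835 -0.4522  0.1751]
  obj [302. 242.] 20 [ 0.8303 -0.0939  0.1274] [ 0.8491 -0.0842  0.1349]
  obj [259. 261.] 23 [ 0.8289 -0.2332  0.1286] 
[... 438 characters left out ...]
0882] [ 0.5221 -0.1584  0.0739] [ 0.5466 -0.1264  0.0961]
  obj [249. 114.] 300 [ 0.8146 -0.5561  0.0202] [ 0.85   -0.4826  0.1722]
  obj [281. 132.] 420 [ 0.607  -0.5133  0.0205] [ 0.6759 -0.4443  0.1748]
  obj [235. 127.] 226 [ 0.824  -0.4481  0.0212] [ 0.85   -0.3784  0.1394]
  obj [311. 146.] 81 [ 0.4885 -0.543   0.0208] [ 0.5179 -0.4836  0.0823]
  obj [381. 145.] 46 [ 0.1832 -0.4578  0.2058] [ 0.2048 -0.4394  0.2498]
  obj [207. 223.] 8057 [ 0.401  -0.1622  0.02  ] [0.7384 0.2749 0.2043]
  obj [101. 225.] 22 [0.828  0.3447 0.1235] [0.8492 0.3582 0.1376]
  obj [307. 252.] 193 [0.15   0.1203 0.172 ] [0.2002 0.1456 0.2499]
  obj [230. 322.] 454 [0.2645 0.3171 0.021 ] [0.329  0.3994 0.0601]
```

```bash
cat >> h.py <<'E'
C=np.array([.587,.0916]); YAW=.0745
A=np.array([[np.cos(YAW),-np.sin(YAW)],[np.sin(YAW),np.cos(YAW)]])
def w2o(p): return np.c_[(p[:,:2]-C)@A*1000,p[:,2]*1000]
def o2w(x,y): return C+A@np.array([x,y])/1000
E
python3 - <<'E'
from h import *
np.set_printoptions(precision=4,suppress=True)
for n in ["scene","side"]:
    c=np.load(n+"0.npz"); P=cloud(c).reshape(-1,3); px=c["pixels"].reshape(-1,3)
    O=w2o(P)
    m=(abs(O[:,1]+90)<22)&(O[:,0]>-120)&(O[:,0]<60)&(O[:,2]>136)&(O[:,2]<215); h=O[m]
    print(n,len(h)); 
    for z in range(136,212,8):
        s=h[(h[:,2]>=z)&(h[:,2]<z+8)]
        if len(s): print(z,len(s),s.mean(0),s[:,0].min(),s[:,0].max(),s[:,1].min(),s[:,1].max())
    m=((O[:,2]>30)&(O[:,2]<90)&(O[:,0]>-260)&(O[:,0]<170)&(O[:,1]<200)&(O[:,1]>-320)&((O[:,0]<-150)|(O[:,1]<-255)|((O[:,1]<-185)&(O[:,0]>-30))))
    q=np.float32(O[m][:,:2]); 
    im=np.zeros((430,520),np.uint8); im[(q[:,0]+260).astype(int),(q[:,1]+320).astype(int)]=1
    im=cv2.dilate(im,np.ones((9,9))); k,l,st,ce=cv2.connectedComponentsWithStats(im)
    for i in range(1,k): print("  thing own",ce[i][1]-260,ce[i][0]-320,st[i])
print("pts",[o2w(*p) for p in [(0,-90),(-47,-90),(-110,-90),(-70,-230),(-70,-270)]])
E
```

```text
scene 135
136 21 [-57.6923 -90.9834 138.9063] -88.68537008017866 -35.42923181388955 -110.65905631613077 -73.33280078278204
144 20 [-40.0642 -89.5524 147.6775] -45.383390814522194 -36.88571578278434 -108.79814975116571 -70.32100800218413
152 10 [-38.791  -90.619  155.5275] -41.32189943583026 -35.76915032201328 -107.95665459079075 -72.41807129958976
160 13 [-36.7093 -89.9034 163.9072] -38.52472553610202 -34.15455542083462 -109.01060137028544 -73.63041780245821
168 13 [-35.8536 -91.2031 172.0686] -39.52448578758167 -31.096958700594165 -108.02385908124054 -70.83676316980313
176 12 [-34.4348 -88.4718 179.5937] -36.13259251039736 -32.75790752851219 -105.42450683961059 -73.24286237798978
184 17 [-32.0061 -93.2438 188.3914] -36.7949345944623 -29.279704450246573 -106.1929690146735 -69.7444048687305
192 10 [-29.3722 -88.7597 195.9071] -31.912056211697244 -27.135396602600093 -106.80499780931557 -72.21197799114434
200 19 [-27.1945 -89.4195 203.6136] -31.008309339845834 -23.364516218701702 -106.43013057400141 -70.41237931659948
  thing own 40.84203980099505 -225.92164179104478 [ 78 284  33  33 80
[... 689 characters left out ...]
41
184 18 [-35.533  -89.2075 188.7513] -39.10798391096964 -32.137601160074205 -107.26097287818865 -72.26001604455273
192 10 [-32.7128 -85.5687 196.9381] -36.02240641765573 -26.315368051115872 -108.94755750986103 -71.80429630343163
200 14 [-32.7711 -88.1668 201.7055] -36.393548701062805 -28.693775870597303 -103.72254925640897 -72.29792916831069
  thing own -168.26999999999998 66.99000000000001 [369  74  35  38 900]
  thing own -166.15459459459458 -53.00864864864866 [251  76  34  37 925]
  thing own 34.54601226993867 -222.34969325153372 [ 87 284  25  24 489]
pts [array([0.5937, 0.0018]), array([ 0.5468, -0.0016]), array([ 0.484 , -0.0063]), array([ 0.5343, -0.143 ]), array([ 0.5373, -0.1829])]
```

The hasp leans at about 1.78 rad and the fitted pose is consistent in both cameras. Next I lift, align the yaw and travel over the lid.

Call:
{"api": "send_rows", "payload": {
  "motion": [
    [[0, 0, -1], [0, 0, 0.69], -1],
    [[0, 0, -1], [0, 0, 0.69], -1],
    [[0, 0, -1], [0, 0, 0.69], -1],
    [[0, 0, -1], [0, 0, 0.68], -1],
    [[0.87, -1, 0], [0, 0, 0], -1],
    [[0.87, -1, 0], [0, 0, 0], -1],
    [[0.87, -1, 0], [0, 0, 0], -1],
    [[0.87, -1, 0], [0, 0, 0], -1],
    [[0.87, -1, 0], [0, 0, 0], -1],
    [[0.87, -1, 0], [0, 0, 0], -1],
    [[0.87, -1, 0], [0, 0, 0], -1],
    [[0.87, -1, 0], [0, 0, 0], -1]
  ],
  "squeeze": 30
}}

```text
time_s: 1.3
ee_pos: [0.4073, -0.2495, 0.2865]
eef_rot: [-3.141, 0.0, 0.074]
force: [-0.4, -0.4, -0.7]
grip_width: 0.0021
grip_force: 0.0
```

Call:
{"api": "send_rows", "payload": {
  "motion": [
    [[0.87, -1, 0], [0, 0, 0], -1],
    [[0.87, -1, 0], [0, 0, 0], -1],
    [[0.87, -1, 0], [0, 0, 0], -1],
    [[0.87, -1, 0], [0, 0, 0], -1],
    [[0.87, -1, 0], [0, 0, 0], -1],
    [[0.87, -1, 0], [0, 0, 0], -1],
    [[0.87, -1, 0], [0, 0, 0], -1],
    [[0, 0, 0], [0, 0, 0], -1],
    [[0, 0, 0], [0, 0, 0], -1]
  ]
}}

```text
time_s: 2.2
ee_pos: [0.5733, -0.0277, 0.286]
eef_rot: [-3.142, 0.001, 0.075]
force: [-0.3, 0.2, 0.4]
grip_width: 0.0006
grip_force: 0.0
```

Call:
{"api": "send_rows", "payload": {
  "motion": [
    [[0.92, -0.93, 0], [0, 0, 0], -1],
    [[0, 0, 0.85], [0, 0, 0], -1],
    [[0, 0, 0.86], [0, 0, 0], -1],
    [[0, 0, 0.86], [0, 0, 0], -1],
    [[0, 0, 0.86], [0, 0, 0], -1],
    [[0, 0, 0], [0, 0, 0], -1],
    [[-0.4, 0, 0], [0, 0, 0], -1],
    [[-0.4, 0, 0], [0, 0, 0], -1],
    [[-0.4, 0, 0], [0, 0, 0], -1],
    [[-0.2, 0, 0], [0, 0, 0], -1],
    [[0, 0, 0], [0, 0, 0], -1]
  ]
}}

```text
time_s: 3.3
ee_pos: [0.5569, -0.0019, 0.1852]
eef_rot: [3.141, -0.002, 0.073]
force: [-0.0, -0.3, 0.2]
grip_width: 0.0
grip_force: 0.0
```

```bash
python3 - <<'E'
from station import *
from h import *
c=camera("scene"); cv2.imwrite("pics/s1.png",cv2.resize(c["pixels"][100:260,190:390,::-1],(800,640))[:600])
o=get_obs(); print(w2o(np.array(o["ee_pos"])[None]),o["force"],o["time_s"])
E
```

```text
[[-36.66414341 -90.89567965 184.8148471 ]] [ 0.4596755  -0.3099319   0.11443368] 3.35
```

View pics/s1.png

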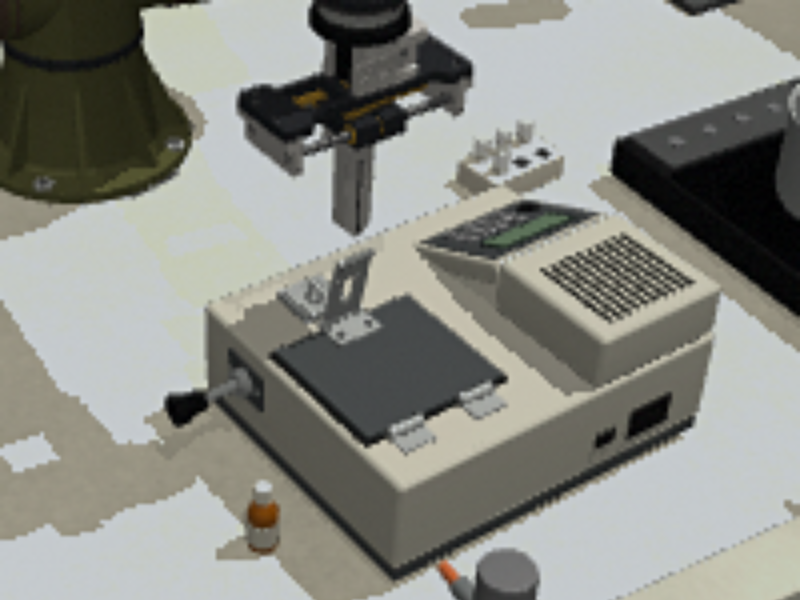

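The finger end is at about crop (350,232) and the hasp tip at (355,252), still upright. The finger doesn't look as though it's behind the leaf, so I'm checking that numerically.

```bash
python3 - <<'E'
from station import *
from h import *
np.set_printoptions(precision=1,suppress=True)
o=get_obs(); p=np.array(o["ee_pos"])
for n in ["scene","side"]:
    c=camera(n); print(n,cv2.projectPoints(p[None],np.array(c["rvec"]),np.array(c["tvec"]),np.array([[c["fx"],0,c["cx"]],[0,c["fy"],c["cy"]],[0,0,1.]]),None)[0].ravel())
    O=w2o(cloud(c).reshape(-1,3)); h=O[(abs(O[:,1]+90)<30)&(abs(O[:,0]+40)<75)&(O[:,2]>136)&(O[:,2]<270)]
    for z in range(136,260,8):
        s=h[(h[:,2]>=z)&(h[:,2]<z+8)]
        if len(s): print(z,len(s),s[:,0].min(),np.median(s[:,0]),s[:,0].max(),s[:,1].min(),s[:,1].max())
print(o["eef_rot"],o["qpos"])
E
```

```text
scene [276.2 167.2]
136 20 -86.88917724257166 -42.57841988693972 -37.23632215379494 -105.29563283886866 -72.2308730096867
144 18 -84.48029230858238 -40.30074304849673 -36.99153762859118 -107.23040993271547 -69.8026162732989
152 10 -43.32670899209815 -37.58206681133053 -36.276956534135735 -107.25130955034729 -73.73798546003246
160 14 -39.86447610850534 -36.55478843938258 -32.29088617450395 -107.47944240738035 -73.5968914858052
168 10 -39.7438862502764 -35.25291172362224 -31.579225688010492 -106.58430300461714 -70.5372621711914
176 13 -34.91048623333593 -33.07076019114672 -30.763864774316044 -110.46407791411025 -73.89902720344237
184 18 -37.16429340452967 -32.50651293005063 -29.10504344129729 -108.05265943183691 -69.92122075754386
192 10 -31.714976376836386 -29.374032508913693 -26.28736618899316 -105.64293859259084 -70.3178365033476
200 19 -31.704305038390682 -28.895899664324933 -23.410079789151734 -106.39650638745954 -69.96731722339302
224 9 -32.00732116129796 -27.838936478505232 -24.926591142480763 -98.3413079723711 -74.16127500634298
232 12 -45.427630694018156 -28.598809130930174 -2
[... 1278 characters left out ...]
69014 -102.79698456740479 -66.75180068277342
208 1 -36.7380644901601 -36.7380644901601 -36.7380644901601 -81.6429625453165 -81.6429625453165
224 4 -47.4196637839284 -47.12584483955936 -45.89606657747617 -92.8713731837784 -87.23186721998012
232 15 -49.09125439739087 -44.52780796879452 -31.544804272809806 -97.18132491744808 -73.2999891567314
240 17 -48.857382134020206 -43.726994729500014 -29.025429579795166 -99.63858041390327 -73.22427186772659
248 14 -47.906177878773676 -44.91699125356698 -30.6083928340545 -99.47099114886372 -74.07661750264685
256 14 -47.2750761672577 -44.116482970706485 -31.035571646504792 -99.94624469735601 -74.88793233192449
[ 3.1 -0.   0.1] [-0.1  0.3  1.5 -0.   1.4  1.4]
```

```bash
python3 - <<'E'
from station import *
from h import *
np.set_printoptions(precision=1,suppress=True)
for n in ["scene","side"]:
    c=camera(n); O=w2o(cloud(c).reshape(-1,3)); h=O[(abs(O[:,1]+90)<30)&(abs(O[:,0]+36)<25)&(O[:,2]>205)&(O[:,2]<300)]
    print(n,np.sort(h[:,2])[:14])
    g=h[(h[:,2]>235)&(h[:,2]<275)]; print(np.percentile(g[:,:2],[2,10,50,90,98],axis=0).T)
c=camera("wrist"); cv2.imwrite("pics/w1.png",c["pixels"][:,:,::-1])
R=cv2.Rodrigues(np.array(c["rvec"]))[0]; print(-R.T@np.array(c["tvec"]).ravel(),R[2])
E
```

```text
scene [205.  205.8 206.9 224.7 225.5 225.6 229.5 230.  231.  232.7 233.2 233.3
 233.9 234. ]
[[ -46.5  -42.2  -27.9  -25.2  -23.3]
 [-103.7 -102.   -97.3  -81.9  -78.2]]
side [205.9 225.9 227.1 227.7 230.4 230.5 230.6 231.2 232.  232.  232.3 232.8
 233.8 234.9]
[[-48.6 -47.7 -44.  -30.5 -28.1]
 [-96.2 -93.5 -79.7 -75.8 -74.2]]
[0.6 0.  0.4] [-0.3 -0.  -1. ]
```

View pics/w1.png

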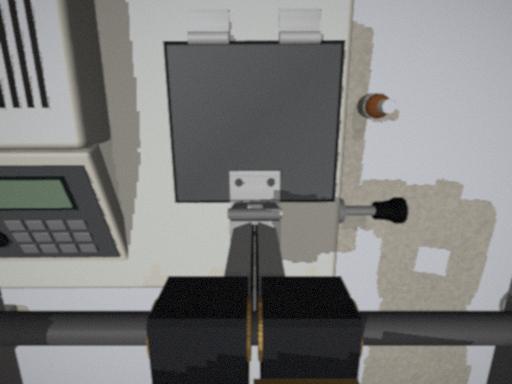

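The wrist view confirms it: the finger tips at (255,228) are short of and above the hasp tip at (255,212). The visible tips end about 37 mm above the reported TCP, so I'll compensate for that: back off, go lower, push again.

Call:
{"api": "send_rows", "payload": {
  "motion": [
    [[0.7, 0, 0], [0, 0, 0], -1],
    [[0.7, 0, 0], [0, 0, 0], -1],
    [[0, 0, 0.6], [0, 0, 0], -1],
    [[0, 0, 0.7], [0, 0, 0], -1],
    [[0, 0, 0], [0, 0, 0], -1],
    [[-0.4, 0, 0], [0, 0, 0], -1],
    [[-0.45, 0, 0], [0, 0, 0], -1],
    [[-0.45, 0, 0], [0, 0, 0], -1],
    [[-0.35, 0, 0], [0, 0, 0], -1],
    [[0, 0, 0], [0, 0, 0], -1]
  ]
}}

```text
time_s: 4.6
ee_pos: [0.5493, -0.002, 0.1461]
eef_rot: [3.141, -0.001, 0.074]
force: [0.5, -0.4, -0.3]
grip_width: 0.0009
grip_force: 0.0
```

```bash
cat > look.py <<'E'
from station import *
from h import *
import sys
np.set_printoptions(precision=1,suppress=True)
o=get_obs(); print(w2o(np.array(o["ee_pos"])[None]),o["force"],o["time_s"])
for n in ["scene","side"]:
    c=camera(n); O=w2o(cloud(c).reshape(-1,3)); h=O[(abs(O[:,1]+90)<30)&(O[:,0]>-135)&(O[:,0]<20)&(O[:,2]>133)&(O[:,2]<230)]
    for z in range(133,230,8):
        s=h[(h[:,2]>=z)&(h[:,2]<z+8)]
        if len(s): print(n,z,len(s),np.percentile(s[:,0],[0,10,50,90,100]),s[:,1].min(),s[:,1].max())
E
python3 look.py
```

```text
[[-44.6 -90.5 146.1]] [ 0.5 -0.4 -0.3] 4.6
scene 133 27 [-90.7 -84.  -45.5 -43.  -39.1] -106.76889033668067 -72.22996800623517
scene 141 23 [-82.7 -51.4 -47.5 -43.9 -41.6] -106.70684718245008 -75.23798262017363
scene 149 15 [-53.  -51.1 -48.2 -44.  -41.9] -106.92430074729388 -73.72853788827506
scene 157 17 [-56.6 -53.1 -49.8 -47.1 -46.2] -106.05947905381082 -73.50951466999162
scene 165 17 [-55.8 -55.4 -52.1 -48.9 -48.5] -107.16371891821971 -71.55954937040957
scene 173 6 [-57.  -56.7 -54.8 -52.3 -52.3] -105.81696040564756 -89.08276305924467
scene 181 14 [-57.9 -57.  -53.9 -48.8 -35.1] -107.62621448483752 -85.01215451890735
scene 189 15 [-58.1 -57.4 -39.6 -35.1 -34.6] -107.75593294428845 -80.86545055416973
scene 197 25 [-58.7 -54.3 -35.9 -33.2 -32.2] -107.45160791320995 -78.40515402003227
scene 205 18 [-53.  -51.1 -36.6 -32.1 -31.5] -109.29429635104002 -79.62655836748168
scene 213 19 [-50.2 -43.5 -36.6 -32.6 -31.9] -103.27042401443222 -77.43290561812947
scene 221 16 [-49.9 -45.5 -36.  -34.1 -29.6] -102.73450585866708 -78.07628208385768
scene 229 3 [-37.3 -36.8 -34.9 -32.8 -32.2] -93.16
[... 397 characters left out ...]
-52.7] -103.72521131464966 -71.1091720843049
side 173 4 [-59.6 -58.7 -56.3 -55.3 -54.9] -107.09748061669718 -75.73161312669205
side 181 11 [-61.2 -60.5 -58.7 -58.2 -57.8] -97.75493366433543 -71.4939247493034
side 189 10 [-62.5 -61.4 -60.7 -45.2 -41.1] -107.91195313482788 -69.97208069014219
side 197 30 [-63.1 -61.8 -57.4 -45.1 -37.6] -107.71019834115498 -72.12679532789265
side 205 20 [-63.8 -59.5 -51.6 -37.9 -34.7] -97.06235200131012 -74.33294769756769
side 213 12 [-56.  -54.2 -49.4 -40.9 -34.8] -101.9285392238553 -75.14234309445081
side 221 16 [-55.8 -54.1 -52.7 -38.9 -35. ] -102.1331174283198 -73.78310331618927
side 229 1 [-45.2 -45.2 -45.2 -45.2 -45.2] -76.91620728343383 -76.91620728343383
```

Call:
{"api": "send_rows", "payload": {
  "motion": [
    [[-0.35, 0, 0], [0, 0, 0], -1],
    [[-0.29, 0, 0.1], [0, 0, 0], -1],
    [[-0.29, 0, 0.1], [0, 0, 0], -1],
    [[-0.28, 0, 0.17], [0, 0, 0], -1],
    [[-0.27, 0, 0.18], [0, 0, 0], -1],
    [[-0.22, 0, 0.27], [0, 0, 0], -1],
    [[-0.22, 0, 0.27], [0, 0, 0], -1],
    [[-0.14, 0, 0.24], [0, 0, 0], -1],
    [[-0.14, 0, 0.24], [0, 0, 0], -1],
    [[0, 0, 0], [0, 0, 0], -1]
  ]
}}

```text
time_s: 5.7
ee_pos: [0.4827, -0.0068, 0.0966]
eef_rot: [-3.141, 0.002, 0.074]
force: [-0.1, -0.1, 0.6]
grip_width: 0.0005
grip_force: 0.0
```

```bash
python3 look.py; python3 - <<'E'
from station import *
from h import *
c=camera("scene");a=c["pixels"][120:220,210:330,::-1]; c=camera("side");b=c["pixels"][140:240,180:300,::-1]
cv2.imwrite("pics/s2.png",cv2.resize(np.hstack([a,b]),(792,330)))
E
```

```text
[[-111.3  -90.3   96.6]] [-0.1 -0.1  0.6] 5.7
scene 133 88 [-122.2 -111.6  -83.6  -44.3  -22. ] -113.13849143139359 -71.52646571716689
scene 141 12 [-106.  -104.7 -101.2  -83.   -78.1] -99.38386293161264 -82.88606913470264
scene 149 17 [-118.4 -112.1 -102.1  -98.9  -97.3] -102.23843281557555 -77.48156328773999
scene 157 20 [-116.3 -112.2 -102.6 -100.3  -97.9] -101.83330070745039 -75.6652145936023
scene 165 15 [-116.8 -112.5 -102.1 -100.   -99.5] -100.79504170172567 -76.02256725924158
scene 173 15 [-117.4 -114.5 -101.8  -98.6  -97.6] -101.59137557247634 -77.17546468149378
scene 181 20 [-116.2 -113.4 -103.6  -99.8  -98.5] -103.27091503452162 -74.92895475427022
scene 189 14 [-120.7 -119.  -102.9  -98.9  -98.7] -102.06714470096361 -82.18969765515097
scene 197 18 [-118.  -111.8 -100.7  -99.   -97.3] -103.58312051039097 -81.04422414362945
scene 205 20 [-119.5 -110.9 -102.4  -99.7  -98.9] -103.65097801262675 -76.93507058851985
scene 213 11 [-114.4 -114.2 -102.8  -99.9  -99.8] -105.01232583171705 -81.79309915071534
scene 221 3 [-103.8 -103.6 -102.5  -98.8  -97.9] -102.36796999076489 -98.3516
[... 257 characters left out ...]
302880243745
side 157 13 [-122.  -121.5 -119.6 -109.9 -106.8] -96.61049177993996 -72.87043281523108
side 165 13 [-120.3 -120.3 -118.5 -107.6 -104.6] -97.22343203264644 -74.67725638289427
side 173 9 [-120.4 -119.3 -113.3 -107.2 -105.9] -97.7210323824517 -73.48683931476351
side 181 14 [-123.5 -121.3 -118.9 -112.9 -106.6] -97.2836419155689 -74.02558047268765
side 189 10 [-121.2 -121.2 -119.3 -112.7 -112.1] -98.31392813942166 -75.27758651862062
side 197 7 [-121.8 -121.3 -119.3 -116.6 -116.5] -94.02537127096048 -75.64129606586194
side 205 4 [-121.4 -120.9 -119.8 -119.7 -119.7] -90.9797332373849 -77.49481119438053
side 213 2 [-121.7 -121.5 -121.1 -120.7 -120.5] -88.0433214056422 -76.63197329952807
```

View pics/s2.png

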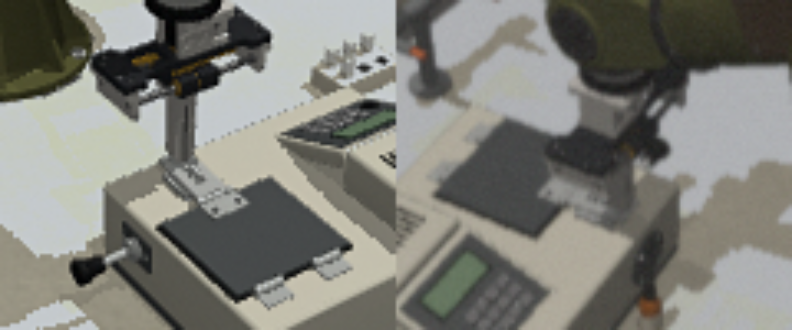

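The left crop shows the leaf nearly flat under the finger at about (185,165), with the staple through the slot. Now I press it home in small steps.

Call:
{"api": "send_rows", "payload": {
  "motion": [
    [[0, 0, 0.06], [0, 0, 0], -1],
    [[0, 0, 0.06], [0, 0, 0], -1],
    [[0, 0, 0.06], [0, 0, 0], -1],
    [[0, 0, 0], [0, 0, 0], -1]
  ]
}}

```text
time_s: 6.3
ee_pos: [0.4835, -0.0068, 0.092]
eef_rot: [-3.142, 0.0, 0.074]
force: [-0.1, -0.0, -1.1]
grip_width: 0.0002
grip_force: 0.0
```

Call:
{"api": "send_rows", "payload": {
  "motion": [
    [[0, 0, 0.05], [0, 0, 0], -1],
    [[0, 0, 0.05], [0, 0, 0], -1],
    [[0, 0, 0], [0, 0, 0], -1]
  ]
}}

```text
time_s: 6.6
ee_pos: [0.4839, -0.0068, 0.0908]
eef_rot: [3.141, -0.001, 0.074]
force: [-9.6, -0.4, 20.3]
grip_width: 0.0006
grip_force: 9.9
```

That's 20 N with the leaf bottomed out: TCP z 0.0908 corresponds to the leaf top at 0.130, so the tool offset is 39 mm. I'll hold briefly, then lift.

Call:
{"api": "send_rows", "payload": {
  "motion": [
    [[0, 0, 0], [0, 0, 0], -1],
    [[0, 0, 0], [0, 0, 0], -1],
    [[0, 0, 0], [0, 0, 0], -1],
    [[0, 0, -0.3], [0, 0, 0], -1],
    [[0, 0, -1], [0, 0, 0], -1],
    [[0, 0, -1], [0, 0, 0], -1],
    [[0, 0, -0.8], [0, 0, 0], -1],
    [[0, 0, 0], [0, 0, 0], -1]
  ]
}}

```text
time_s: 7.4
ee_pos: [0.485, -0.0069, 0.1854]
eef_rot: [3.141, -0.005, 0.074]
force: [-0.7, -0.3, -0.5]
grip_width: 0.0006
grip_force: 0.0
```

```bash
python3 - <<'E'
from station import *
from h import *
np.set_printoptions(precision=1,suppress=True)
o=get_obs(); print(o["ee_pos"],w2o(np.array(o["ee_pos"])[None]),o["qpos"])
for n in ["scene","side"]:
    c=camera(n); O=w2o(cloud(c).reshape(-1,3)); h=O[(abs(O[:,1]+90)<17)&(O[:,0]>-120)&(O[:,0]<-97)&(O[:,2]>115)&(O[:,2]<160)]
    print(n,len(h),np.percentile(h[:,2],[5,50,95]))
    k=O[(abs(O[:,0]+70)<25)&(abs(O[:,1]+230)<30)&(O[:,2]>60)&(O[:,2]<105)]; print(len(k),k.min(0),k.max(0))
    cv2.imwrite(f"pics/{n}3.png",c["pixels"][:,:,::-1])
E
```

```text
[ 0.5 -0.   0.2] [[-109.1  -90.6  185.4]] [-0.1  0.1  1.7 -0.   1.3  1.4]
scene 39 [128.4 131.7 135.5]
80 [ -80.8 -246.7   68.3] [ -51.9 -200.4   96.7]
side 52 [117.1 129.2 133.8]
59 [ -84.7 -245.2   70.9] [ -57.7 -201.8  101.3]
```

The hasp is home, with the leaf top measured at about 130 mm. Next I go above the knob and turn 90°.

Call:
{"api": "send_rows", "payload": {
  "motion": [
    [[0.26, 0.93, 0], [0, 0, 0], 0.3],
    [[0.26, 0.93, 0], [0, 0, 0], 0.3],
    [[0.26, 0.93, 0], [0, 0, 0], 0.3],
    [[0.26, 0.93, 0], [0, 0, 0], 0.3],
    [[0.26, 0.93, 0], [0, 0, 0], 0.3],
    [[0, 0, 0], [0, 0, -1], 0.3],
    [[0, 0, 0], [0, 0, -1], 0.3],
    [[0, 0, 0], [0, 0, -1], 0.3],
    [[0, 0, 0], [0, 0, -1], 0.3],
    [[0, 0, 0], [0, 0, -1], 0.3],
    [[0, 0, 0], [0, 0, -1], 0.3],
    [[0, 0, 0], [0, 0, -1], 0.3]
  ]
}}

```text
time_s: 8.7
ee_pos: [0.5323, -0.1428, 0.1806]
eef_rot: [-3.139, 0.001, 0.919]
force: [-0.1, -0.5, 0.4]
grip_width: 0.0616
grip_force: 0.0
```

Call:
{"api": "send_rows", "payload": {
  "motion": [
    [[0, 0, 0], [0, 0, -1], 0.3],
    [[0, 0, 0], [0, 0, -1], 0.3],
    [[0, 0, 0], [0, 0, -1], 0.3],
    [[0, 0, 0], [0, 0, -1], 0.3],
    [[0, 0, 0], [0, 0, -1], 0.3],
    [[0, 0, 0], [0, 0, -1], 0.3],
    [[0, 0, 0], [0, 0, -0.09], 0.3],
    [[0, 0, 0], [0, 0, 0], 0.3],
    [[0, 0, 0], [0, 0, 0], 0.3]
  ]
}}

```text
time_s: 9.6
ee_pos: [0.5327, -0.143, 0.1817]
eef_rot: [-3.141, -0.0, 1.642]
force: [-0.1, -0.3, 0.3]
grip_width: 0.0612
grip_force: 0.0
```

```bash
python3 - <<'E'
from station import *
from h import *
o=get_obs(); print(w2o(np.array(o["ee_pos"])[None]),o["eef_rot"],o["force"],o["grip_width"])
E
```

```text
[[ -71.65445658 -229.87411281  181.70457491]] [-3.14085064e+00 -3.44074939e-04  1.64184509e+00] [-0.13235068 -0.34560856  0.33066094] 0.061219118186171546
```

Call:
{"api": "send_rows", "payload": {
  "motion": [
    [[0, 0.08, 1], [0, 0, 0.03], 0.3],
    [[0, 0, 1], [0, 0, 0], 0.3],
    [[0, 0, 1], [0, 0, 0], 0.3],
    [[0, 0, 1], [0, 0, 0], 0.3],
    [[0, 0, 0.7], [0, 0, 0], 0.3],
    [[0, 0, 0.55], [0, 0, 0], 0.3],
    [[0, 0, 0], [0, 0, 0], 0.3],
    [[0, 0, 0], [0, 0, 0], 0.3]
  ]
}}

```text
time_s: 10.4
ee_pos: [0.5353, -0.1429, 0.0251]
eef_rot: [-3.142, 0.0, 1.64]
force: [0.9, -1.1, 1.1]
grip_width: 0.061
grip_force: 0.0
```

```bash
python3 - <<'E'
from station import *
from h import *
o=get_obs(); print(w2o(np.array(o["ee_pos"])[None]),o["eef_rot"],o["force"],o["grip_width"])
c=camera("scene");a=c["pixels"][140:240,180:300,::-1]; c=camera("wrist");b=c["pixels"][:,:,::-1]
cv2.imwrite("pics/s4.png",np.hstack([cv2.resize(a,(400,333),interpolation=2),cv2.resize(b,(400,333))]))
E
```

```text
[[ -68.9654035  -229.99183297   25.1298403 ]] [-3.14159021e+00  1.64173632e-05  1.63992563e+00] [ 0.86668514 -1.07415491  1.08979766] 0.06103051403722235
```

View pics/s4.png

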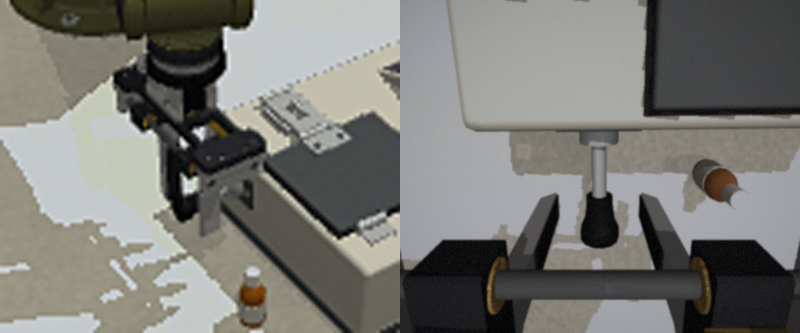

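The hasp lies flat in the left crop, and in the wrist view the knob at (598,222) is centred between the fingers. Closing now.

Call:
{"api": "send_rows", "payload": {
  "motion": [
    [[0, 0, 0], [0, 0, 0], -1],
    [[0, 0, 0], [0, 0, 0], -1],
    [[0, 0, 0], [0, 0, 0], -1],
    [[0, 0, 0], [0, 0, 0], -1],
    [[0, 0, 0], [0, 0, 0], -1],
    [[0, 0, 0], [0, 0, 0], -1]
  ],
  "squeeze": 35
}}

```text
time_s: 11.1
ee_pos: [0.5362, -0.1431, 0.025]
eef_rot: [3.139, 0.001, 1.641]
force: [7.0, -1.6, -3.2]
grip_width: 0.0241
grip_force: 30.9
```

Call:
{"api": "send_rows", "payload": {
  "motion": [
    [[-0.2, 0, 0], [0, 0, 0], -1],
    [[-0.2, 0, 0], [0, 0, 0], -1],
    [[-0.2, 0, 0], [0, 0, 0], -1],
    [[-0.2, 0, 0], [0, 0, 0], -1],
    [[-0.2, 0, 0], [0, 0, 0], -1],
    [[-0.2, 0, 0], [0, 0, 0], -1],
    [[-0.1, 0, 0], [0, 0, 0], -1],
    [[0, 0, 0], [0, 0, 0], -1],
    [[0, 0, 0], [0, 0, 0], -1]
  ]
}}

```text
time_s: 12.0
ee_pos: [0.5391, -0.1806, 0.0249]
eef_rot: [3.139, -0.001, 1.641]
force: [8.0, 9.6, -1.5]
grip_width: 0.0238
grip_force: 35.1
```

```bash
python3 - <<'E'
from station import *
from h import *
np.set_printoptions(precision=1,suppress=True)
o=get_obs(); print(w2o(np.array(o["ee_pos"])[None]),o["force"],o["grip_width"],o["grip_force"])
for n in ["scene","side"]:
    c=camera(n); O=w2o(cloud(c).reshape(-1,3)); dk=c["pixels"].reshape(-1,3).astype(int).mean(1)<60
    k=O[dk&(abs(O[:,0]+70)<9)&(O[:,1]<-235)&(O[:,1]>-300)&(O[:,2]>60)&(O[:,2]<100)]; print(n,len(k),np.sort(k[:,1])[:4] if len(k) else 0)
c=camera("wrist");P=c["pixels"]
cv2.imwrite("pics/w5.png",cv2.resize(P[90:320,150:400,::-1],(650,598),interpolation=2))
E
```

```text
[[ -68.  -267.9   24.9]] [ 8.   9.6 -1.5] 0.02384111953721532 35.052837586408714
scene 29 [-284.2 -283.6 -282.9 -282.9]
side 21 [-279.2 -275.8 -274.9 -273.9]
```

View pics/w5.png

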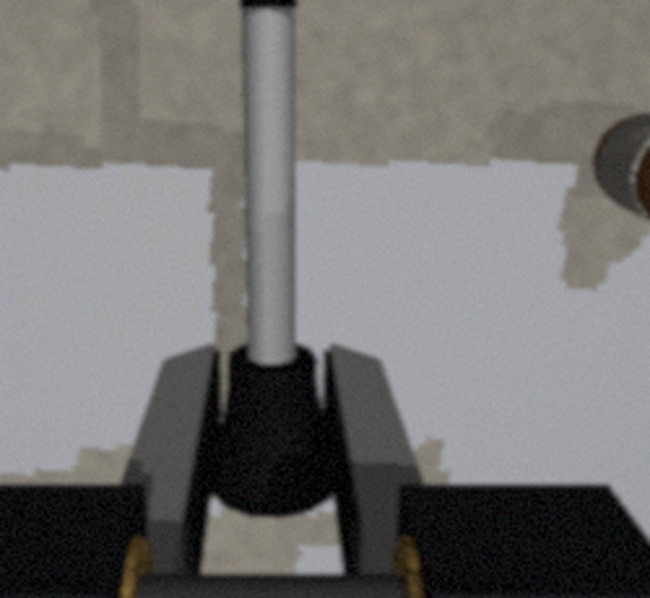

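The knob is gripped, with bare rod showing and the ring's lower edge at the crop's top (270,3). I'll read the pixel profile along the rod to measure the ring against the bush.

```bash
python3 - <<'E'
from station import *
from h import *
c=camera("wrist");P=c["pixels"]; g=P[:,250:257].astype(int).mean((1,2)).round().astype(int)
print(list(zip(range(50,110),g[50:110])))
D=cloud(c); O=w2o(D[:,253].reshape(-1,3)).round(1)
for r in (56,64,70,76,80,84,88,92,100,130,200,225,235): print(r,O[r])
cv2.imwrite("pics/w6.png",cv2.resize(P[40:120,200:310,::-1],(770,560),interpolation=2))
E
```

```text
[(50, np.int64(52)), (51, np.int64(51)), (52, np.int64(50)), (53, np.int64(51)), (54, np.int64(50)), (55, np.int64(48)), (56, np.int64(46)), (57, np.int64(48)), (58, np.int64(45)), (59, np.int64(48)), (60, np.int64(48)), (61, np.int64(40)), (62, np.int64(36)), (63, np.int64(54)), (64, np.int64(82)), (65, np.int64(94)), (66, np.int64(95)), (67, np.int64(95)), (68, np.int64(93)), (69, np.int64(94)), (70, np.int64(93)), (71, np.int64(91)), (72, np.int64(92)), (73, np.int64(92)), (74, np.int64(92)), (75, np.int64(93)), (76, np.int64(92)), (77, np.int64(93)), (78, np.int64(106)), (79, np.int64(129)), (80, np.int64(139)), (81, np.int64(141)), (82, np.int64(140)), (83, np.int64(141)), (84, np.int64(134)), (85, np.int64(117)), (86, np.int64(76)), (87, np.int64(37)), (88, np.int64(14)), (89, np.int64(13)), (90, np.int64(9)), (91, np.int64(25)), (92, np.int64(58)), (93, np.int64(98)), (94, np.int64(125)), (95, np.int64(143)), (96, np.int64(150)), (97, np.int64(147)), (98, np.int64(149)), (99, np.int64(148)), (100, np.int64(148)), (101, np.int64(147)), (102, np.int64(148)), (103, np.int64(147)), (104, np.int64(148)), (105, np.int64(148)), (106, np.int64(148)), (107, np.int64(148)), (108, np.int64(148)), (109, np.int64(148))]
56 [ -68.4 -171.1  100.1]
64 [ -68.4 -173.8   95.5]
70 [ -68.4 -176.1   94.3]
76 [ -68.4 -178.7   95.4]
80 [ -68.4 -180.2   93.6]
84 [ -68.4 -181.9   94.4]
88 [ -68.4 -183.3   87.2]
92 [ -68.4 -185.1   87.8]
100 [ -68.5 -188.7   86.2]
130 [ -68.5 -202.8   85.7]
200 [ -68.7 -238.2   86. ]
225 [ -68.8 -251.6   87.1]
235 [ -68.8 -255.2   91.8]
```

View pics/w6.png

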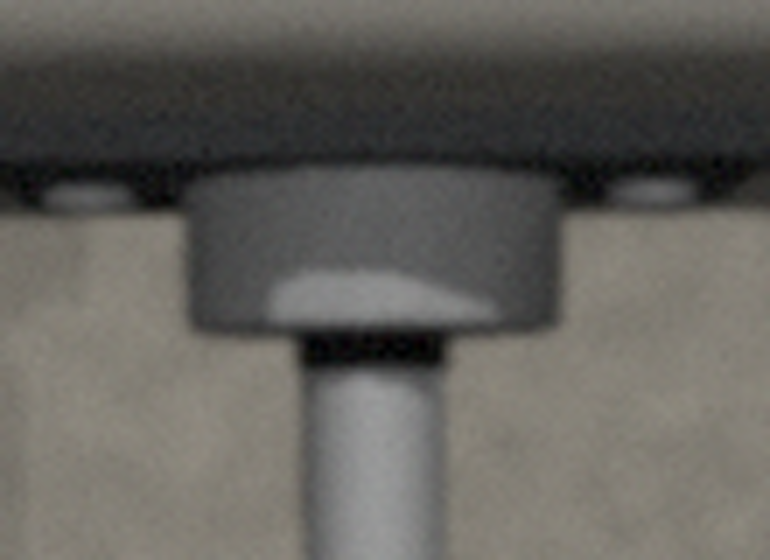

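The black ring at (372,347) sits right at the bush mouth with about 3 mm showing, so the rod is out about 38–39 mm. One small extra pull and a short hold, then I verify.

Call:
{"api": "send_rows", "payload": {
  "motion": [
    [[-0.04, 0, 0], [0, 0, 0], -1],
    [[0, 0, 0], [0, 0, 0], -1],
    [[0, 0, 0], [0, 0, 0], -1],
    [[0, 0, 0], [0, 0, 0], -1],
    [[0, 0, 0], [0, 0, 0], -1],
    [[0, 0, 0], [0, 0, 0], -1]
  ]
}}

```text
time_s: 12.8
ee_pos: [0.5392, -0.1816, 0.0249]
eef_rot: [3.139, -0.001, 1.641]
force: [8.8, 8.1, -1.8]
grip_width: 0.0236
grip_force: 35.1
```

```bash
python3 - <<'E'
from station import *
from h import *
c=camera("wrist");g=c["pixels"][:,250:257].astype(int).mean((1,2)).round().astype(int); print(g[80:104])
o=get_obs(); print(w2o(np.array(o["ee_pos"])[None]),o["force"],o["grip_width"],o["grip_force"])
for n in ["scene","side"]:
    O=w2o(cloud(camera(n)).reshape(-1,3)); h=O[(abs(O[:,1]+90)<17)&(O[:,0]>-120)&(O[:,0]<-97)&(O[:,2]>115)&(O[:,2]<160)]
    print(n,len(h),np.percentile(h[:,2],[5,50,95]) if len(h) else 0)
E
```

```text
[138 135 121  85  45  18   8  13  10  12  14  38  87 131 146 147 147 148
 147 147 146 147 148 146]
[[ -68.00466317 -268.92154117   24.91623976]] [ 8.31339177  9.47756084 -0.18623813] 0.0236222472867872 35.07681609407882
scene 48 [125.94635549 131.31076349 135.17442951]
side 49 [116.85454182 128.93063562 133.65190795]
```

Call:
{"api": "send_rows", "payload": {
  "motion": [
    [[0, 0, 0], [0, 0, 0], -1],
    [[0, 0, 0], [0, 0, 0], -1],
    [[0, 0, 0], [0, 0, 0], -1],
    [[0, 0, 0], [0, 0, 0], -1],
    [[0, 0, 0], [0, 0, 0], -1],
    [[0, 0, 0], [0, 0, 0], -1],
    [[0, 0, 0], [0, 0, 0], -1],
    [[0, 0, 0], [0, 0, 0], -1],
    [[0, 0, 0], [0, 0, 0], -1],
    [[0, 0, 0], [0, 0, 0], -1]
  ]
}}

```text
time_s: 13.95
ee_pos: [0.5392, -0.1816, 0.0249]
eef_rot: [3.139, -0.001, 1.642]
force: [8.1, 9.6, -0.9]
grip_width: 0.0237
grip_force: 35.1
```

```bash
python3 - <<'E'
from station import *
c=camera("wrist");g=c["pixels"][:,250:257].astype(int).mean((1,2)).round().astype(int); print(g[80:104])
o=get_obs(); print(o["ee_pos"],o["grip_width"])
E
```

```text
[139 135 119  84  42  18  13   7  13  12  15  37  86 131 146 148 147 148
 147 147 147 146 147 146]
[ 0.53919027 -0.181609    0.02490024] 0.023606141321058448
```

Nothing has moved over the last second, so I'm handing in.

```bash
python3 -c "
from station import *
print(hand_in())"
```

```text
the job is handed in; nothing more can be done
None
```

I handed the job in with the hasp pressed home and the shutter rod held about 39–40 mm out (ring just clear of the bush) at a 35 N grip, steady for the last second; the judge returned no verdict.

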